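# Clamp set-up for drilling on the fixture plate

## Task

Set up the small offcut for drilling on the aluminium fixture plate: lay the thick offcut as backing between the two rails, its ends level with theirs, and the small offcut centred and square on top of it, both lengthwise along the rails; stand the packing block that is as tall as these two together on the dark heel pad behind the stud. Then lay the steel strap over the stud so that it bridges level from the small offcut to the packing block, and drop the washer over the stud onto the strap. Leave the other packing block, the pencil and the chuck key where they lie.

Things in the scene. Friction and masses are not known exactly. Their poses are not given: they have to be found in the camera images.
- fixture_plate: Fixed grey aluminium plate, top 12 mm up. Origin: on the bench under the stud (10 mm thick, tip 105 mm up, last 9 mm tapered, collar 25 mm wide, 6 high). Plate x -172..102 mm, y +-70. Own x leads from the rails to the heel pad, z up. Two dark rails along x on the near side, x -160..-20 mm, 6 mm high, 12 wide, inner faces at y +-37. Dark flat heel pad 52 x 62 mm at x = 64 mm, y = 0.
- thick_offcut: Larger pine block with a dark knot, 64 x 140 x 38 mm. Origin at the centre of its underside; own x across the 64 mm, own y along the 140 mm, z up.
- small_offcut: Smaller pine block, 55 x 90 x 18 mm. Origin at the centre of its underside; own x across the 55 mm, own y along the 90 mm, z up.
- tall_block: Packing block of dark steel, 40 x 50 x 56 mm tall, plain top, a round bore in its 50 mm sides. Origin at the centre of its underside; own x across the 40 mm, own y across the 50 mm, z up.
- short_block: Packing block of bright aluminium, 40 x 50 x 38 mm tall, plain top, loose. Origin at the centre of its underside.
- clamp_strap: Flat dark steel strap, 140 x 42 x 12 mm, alike both ways round, with a slot 61 x 17 mm through its middle along its length. Origin at the centre of its underside; own x along the 140 mm, own y across, z up. With its centre 5 mm beyond the stud towards the heel pad it bears 20 mm on the small offcut and 31 mm on the block.
- washer: Thick bright steel washer, 40 mm outside, 16 mm bore, 10 mm thick, lying flat. Origin at the centre of its underside, z up.
- pencil: Flat red carpenter's pencil, 14 x 169 x 8 mm, loose; own y along it.
- chuck_key: Grey drill chuck key with a cross bar, 75 x 70 x 24 mm, loose, origin at the centre of its underside.

How it is judged (in metres and radians):
At the end, for the whole second after the job is handed in: Thick offcut flat between the rails, small one on it (15 mm, 0.2 rad), dark block on the pad (15 mm), strap over the stud resting on small offcut and block, level to 0.06 rad, washer flat on it round the stud, all at rest; aluminium block, pencil, chuck key not moved over 20 mm (x of thick_offcut in the frame of fixture_plate between -0.105 and -0.075 m and y of thick_offcut in the frame of fixture_plate between -0.008 and 0.008 m and z of each of thick_offcut, tall_block in the frame of fixture_plate below 0.0145 m and angle between the y axis of thick_offcut and the x axis of fixture_plate, either way round below 0.15 rad and horizontal distance between small_offcut and thick_offcut below 0.015 m and z of small_offcut in the frame of fixture_plate between 0.048 and 0.0525 m and angle between the y axis of small_offcut and the x axis of fixture_plate, either way round below 0.2 rad and x of tall_block in the frame of fixture_plate between 0.049 and 0.079 m and y of tall_block in the frame of fixture_plate between -0.015 and 0.015 m and angle between each of tall_block, clamp_strap's own z axis and vertical below 0.06 rad and y of fixture_plate in the frame of clamp_strap between -0.006 and 0.006 m and x of fixture_plate in the frame of clamp_strap between -0.029 and 0.029 m and z of clamp_strap in the frame of fixture_plate below 0.072 m and contact force between clamp_strap and small_offcut above 0.1 N and contact force between clamp_strap and tall_block above 0.1 N and horizontal distance between washer and fixture_plate below 0.006 m and z of washer in the frame of fixture_plate between 0.077 and 0.0835 m and angle between washer's own z axis and vertical below 0.1 rad and linear speed of each of clamp_strap, washer, tall_block, small_offcut below 0.01 m/s); the robot touches nothing.
It fails at once if the aluminium packing block is pushed or moved more than 20 mm (distance of short_block from where it was at the start of the episode above 0.02 m).
It fails at once if the pencil is moved more than 20 mm (distance of pencil from where it was at the start of the episode above 0.02 m).
It fails at once if the chuck key is moved more than 20 mm (distance of chuck_key from where it was at the start of the episode above 0.02 m).
It also fails if it takes over 136 s, if anything falls off the work surface, if the arm or the gripper's body presses on something with over 40 N, if the wrist force passes 120 N, or if a joint passes its speed limit or range.

## Robot

A 6-joint arm with a two-finger parallel gripper is mounted at the origin on a cart in front of the work surface, level with it; the furniture and walls round the work are solid. World frame = base frame: x ahead of the robot, y to its left, z up, the work surface at z = 0. Lengths are in mm, angles in rad, forces in N, time in s.
With the tool pointing down it reaches from about 375 to 975 mm from the base axis. Payload 3.8 kg.
Tool frame: the origin (TCP) lies on the centre line of the jaws, within the pads' length; the fingertips stand ahead of it and the grasp point (between the pads) lies 6 mm ahead of it (robot.finger_overhang is the z of the fingertips in the tool frame, in mm); z points along the fingers, y is the line along which they close (so a half turn about z gives the same grasp; the last joint's range is limited). The gripper opens to 88 mm and grips with 3 to 60 N. Pads are 18 mm wide; open, the fingers measure 123 mm over their backs; the gripper's body (75 mm by 187 mm) begins 45 mm behind the grasp point.
Start: joints at [1.089, 0.264, 1.604, -0, 1.274, -0.037], TCP at [290.434, 609.316, 224.706] pointing down, gripper open.
Joint ranges: [-2.63, 2.63], [-0.94, 2.18], [0.31, 2.57], [-1.31, 4.45], [0, 2.66], [-2.55, 2.55]. Speed limits (rad/s): [2.57, 2.57, 3.14, 3.14, 3.14, 3.14].

## Interface

Orientations are given as a rotation vector (axis times angle).
In Python, from rig import robot gives the robot as it stands. Calls block until the motion is done:
- robot.move_ptp(position, orientation): joint-space move of the TCP to a pose.
- robot.servo_line(position, frame=None, vel=150): straight line of the TCP; frame=None keeps the orientation; vel is the mean speed in mm/s.
- robot.move_j(angles): joint-space move.
- robot.open_gripper() and robot.close(f_grip=None): open the fingers fully, or close them until they stop; f_grip is the grip in N (None keeps the last).
- robot.dwell(seconds).
- robot.ik(position, orientation): joint angles nearest the present ones, or None.
- robot.observe(): the state.
- robot.capture(name): name is "scene" or "top" or "wrist"; returns the picture (420x560x3 uint8, blue, green, red); there is no depth.
- robot.camera_info(name): a dict with "fx", "fy", "cx", "cy" (pixels), "R" (3x3) and "t" (3): a world point X has camera coordinates R X + t. Camera axes: x right, y down, z forward; pixel columns grow to the right and rows downward; lengths in mm; the calibration is good to about 2 mm. A picture is of the moment at which its call begins: read the wrist's pose just before it. camera_info takes no time and is no camera call; for the wrist camera it gives the pose at the moment of the call.
A pose or a line that the arm cannot do raises robot.MotionError and nothing moves.
- robot.close_job(): hands the job in; it is judged then, once.
The state is a dict: "clock": time; "joints": joint angles; "qd": joint speeds; "tau": joint torques, N m; "position": TCP position; "tool_rot": TCP orientation; "force": force on the tool from outside, world axes, zero at the start; "torque": the same for the moment, N m; "finger_gap": finger opening in mm; "grasp_force": force on a finger pad.
Only numpy, scipy, OpenCV 4.12 (cv2) and the standard library are available. Lean on these libraries where they do the work, as an engineer would, in place of code of your own. Each camera call takes 0.05 s, during which the arm holds its last target. There are 200 camera calls.

## Working session

There is one attempt and no reset: what is moved stays moved. The work goes in short steps, each a Python script; the robot and the scene stay as the last script left them, time stands still between calls to the robot, and variables do not carry over. Pictures are saved under pics/ and viewed, at most 14 in all, crops included, and the job is handed in when it is done.

```bash
mkdir -p pics; ls
python3 - <<'E'
from rig import robot
import cv2
for n in("top","scene"):
    im=robot.capture(n); cv2.imwrite(f"pics/{n}0.png",im); c=robot.camera_info(n); print(n,c)
print(robot.camera_info("wrist"),robot.finger_overhang,robot.observe())
E
```

```text
pics
top {'fx': 519.9345040023155, 'fy': 519.9345040023155, 'cx': 279.758288875688, 'cy': 204.38266216649745, 'R': array([[-0.00118196, -0.99977123, -0.02135608],
       [-0.98736001,  0.00455147, -0.15842819],
       [ 0.15848915,  0.02089888, -0.98713952]]), 't': array([  15.75143183,  506.91903847, 1312.94969752])}
scene {'fx': 530.8914107305691, 'fy': 530.8914107305691, 'cx': 281.3385992387113, 'cy': 213.36625298803185, 'R': array([[ 0.58761376, -0.80907598, -0.01030207],
       [-0.59468097, -0.42319958, -0.68356175],
       [ 0.54869356,  0.40779673, -0.72981998]]), 't': array([-306.57260233,  356.04470323, 1528.66203396])}
{'fx': 350.8643848616506, 'fy': 350.8643848616506, 'cx': 284.22319766822017, 'cy': 211.85144498609665, 'R': array([[ 0.42892533,  0.90333118, -0.00398   ],
       [ 0.86419339, -0.40905077,  0.29299702],
       [ 0.26304532, -0.12911334, -0.95610507]]), 't': array([-673.4730754 ,  -42.49222306,  390.51291675])} 25.0 {'clock': 0.1, 'joints': array([ 1.08909920e+00,  2.64705641e-01,  1.60520381e+00,  5.40937147e-05,
        1.27367116e+00, -3.69248330e-02]), 'qd': array([ 3.30825369e-04, -1.88860197e-03, -2.19661665e-03, -1.15452627e-03,
       -1.66427952e-04, -5.03149481e-05]), 'tau': array([ 4.99631715e-04, -5.03614998e+01, -3.58073723e+01,  7.31608202e-02,
        2.32658093e-02, -4.83840449e-05]), 'position': array([290.12179408, 608.75668319, 223.51192302]), 'tool_rot': array([-6.92802823e-01, -3.06367478e+00,  2.99690566e-03]), 'force': array([ 0.13939251, -0.0817655 , -0.04677427]), 'torque': array([-0.03775002,  0.00268606, -0.01898198]), 'grasp_force': 0.0, 'finger_gap': 87.97791125798594}
```

View pics/top0.png

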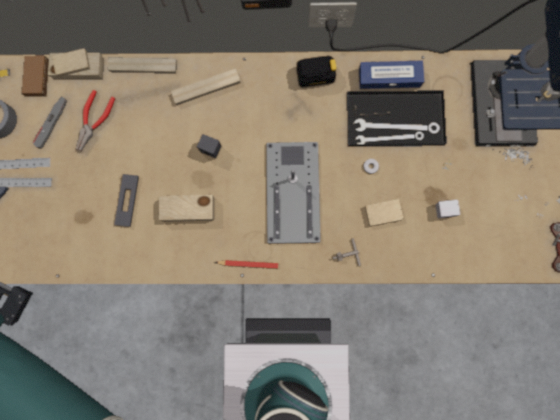

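View pics/scene0.png

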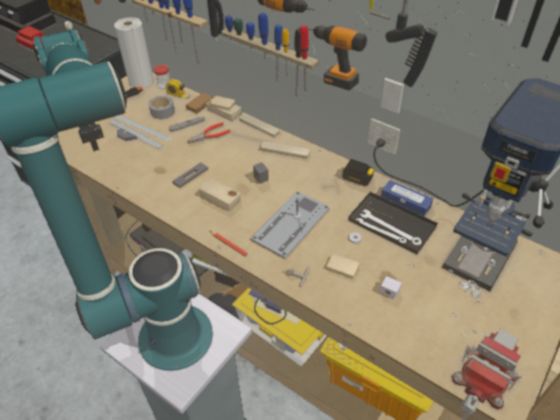

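```bash
cat > h.py <<'E'
from rig import robot
import numpy as np, cv2
from scipy.spatial.transform import Rotation as Ro
def down(a):  # tool y (closing line) at world angle a (+pi/2 for tool x)
    M=np.array([[np.sin(a),np.cos(a),0],[-np.cos(a),np.sin(a),0],[0,0,-1.]])
    return Ro.from_matrix(M).as_rotvec()
def ray(c,uv,z):
    uv=np.atleast_2d(np.asarray(uv,float))
    d=np.c_[(uv[:,0]-c['cx'])/c['fx'],(uv[:,1]-c['cy'])/c['fy'],np.ones(len(uv))]@c['R']
    o=-c['R'].T@c['t']
    return (o+d*((z-o[2])/d[:,2])[:,None])[:,:2]
E
python3 - <<'E'
from h import *
c=robot.camera_info("top")
for n,u,z in [("strap",(126,200),12),("thick",(187,208),38),("tall",(208,146),56),("stud base",(293,178),100),("washer",(371,166),10),("small",(384,212),18),("alu",(448,209),38),("pencil",(250,265),4),("key",(345,253),12),("plateTL",(269,143),12),("plateTR",(317,143),12),("plateBL",(270,243),12),("plateBR",(318,243),12)]: print(n,ray(c,u,z)[0].round())
w=robot.camera_info("wrist"); o=robot.observe(); T=Ro.from_rotvec(o['tool_rot']).as_matrix()
print("cam in tool",T.T@(-w['R'].T@w['t']-o['position']),"axes",(w['R']@T).round(3), down(1.089-0.037), o['tool_rot'],T.round(2))
for p in [(560,220),(500,0),(560,-200),(450,250)]:
  for a in (0,np.pi/2,-np.pi/2):
    q=robot.ik((*p,300),down(a)); print(p,a,None if q is None else np.round(q,2))
E
```

```text
strap [525. 427.]
thick [499. 257.]
tall [661. 202.]
stud base [564. -20.]
washer [ 615. -230.]
small [ 489. -259.]
alu [ 493. -421.]
pencil [352.  93.]
key [ 382. -155.]
plateTL [680.  44.]
plateTR [679. -86.]
plateBL [409.  41.]
plateBR [408. -85.]Traceback (most recent call last):
  File "<stdin>", line 5, in <module>
  File "h.py", line 6, in down
    return Ro.from_matrix(M).as_rotvec()
           ~~~~~~~~~~~~~~^^^
  File "scipy/spatial/transform/_rotation.pyx", line 1143, in scipy.spatial.transform._rotation.Rotation.from_matrix
ValueError: Non-positive determinant (left-handed or null coordinate frame) in rotation matrix 0: [[ 0.86841663  0.49583521  0.        ]
 [-0.49583521  0.86841663  0.        ]
 [ 0.          0.         -1.        ]].
```

```bash
sed -i 's/\[\[np.sin(a),np.cos(a),0\],\[-np.cos(a)/[[-np.sin(a),np.cos(a),0],[np.cos(a)/' h.py
python3 - <<'E'
from h import *
w=robot.camera_info("wrist"); o=robot.observe(); T=Ro.from_rotvec(o['tool_rot']).as_matrix()
print("cam in tool",T.T@(-w['R'].T@w['t']-o['position']),"axes",(w['R']@T).round(3), T.round(2))
for p in [(500,200,300),(500,0,300),(500,-200,300),(525,427,60),(615,-230,60)]:
  for a in (0,np.pi/2,-np.pi/2,np.pi):
    q=robot.ik(p,down(a)); print(p,round(a,2),None if q is None else np.round(q,2))
E
```

```text
cam in tool [  74.77842184    0.2209331  -159.62053024] axes [[ 0.001  1.     0.002]
 [-0.956  0.002 -0.293]
 [-0.293 -0.001  0.956]] [[-0.9   0.43 -0.  ]
 [ 0.43  0.9  -0.  ]
 [ 0.   -0.   -1.  ]]
(500, 200, 300) 0 [ 0.33 -0.03  1.8  -0.    1.38  0.33]
(500, 200, 300) 1.57 [ 0.33 -0.03  1.8  -0.    1.38 -1.24]
(500, 200, 300) -1.57 [ 0.33 -0.03  1.8  -0.    1.38  1.91]
(500, 200, 300) 3.14 None
(500, 0, 300) 0 [-0.05 -0.11  1.87 -0.    1.38 -0.05]
(500, 0, 300) 1.57 [-0.05 -0.11  1.87  0.    1.38 -1.62]
(500, 0, 300) -1.57 [-0.05 -0.11  1.87 -0.    1.38  1.52]
(500, 0, 300) 3.14 None
(500, -200, 300) 0 [-0.43 -0.03  1.8  -0.    1.38 -0.43]
(500, -200, 300) 1.57 [-0.43 -0.03  1.8   0.    1.38 -2.  ]
(500, -200, 300) -1.57 [-0.43 -0.03  1.8  -0.    1.38  1.14]
(500, -200, 300) 3.14 None
(525, 427, 60) 0 [ 0.65  0.4   1.74 -0.    1.    0.65]
(525, 427, 60) 1.57 [ 0.65  0.4   1.74 -0.    1.   -0.92]
(525, 427, 60) -1.57 [ 0.65  0.4   1.74 -0.    1.    2.22]
(525, 427, 60) 3.14 [ 0.65  0.4   1.74  0.    1.   -2.5 ]
(615, -230, 60) 0 [-0.4   0.37  1.79 -0.    0.98 -0.4 ]
(615, -230, 60) 1.57 [-0.4   0.37  1.79  0.    0.98 -1.97]
(615, -230, 60) -1.57 [-0.4   0.37  1.79 -0.    0.98  1.17]
(615, -230, 60) 3.14 None
```

Run:
```python
from h import *
import pickle
for i,y in enumerate((320,-20,-280)):
    robot.move_ptp((600,y,250),down(-np.pi/2)); robot.dwell(.2)
    c=robot.camera_info("wrist"); im=robot.capture("wrist"); cv2.imwrite(f"pics/w{i}.png",im); pickle.dump(c,open(f"pics/w{i}.pkl","wb"))
print(robot.observe()['clock'])
```

```text
4.9417
```

View pics/w0.png

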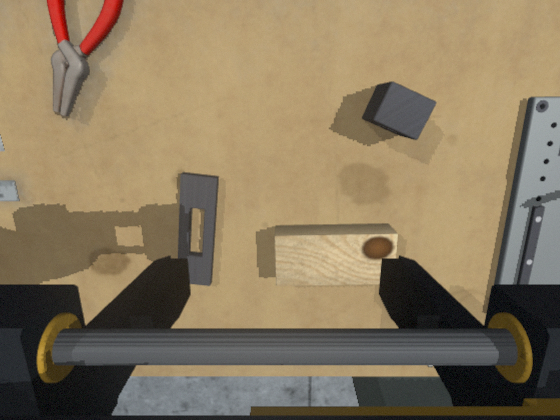

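View pics/w1.png

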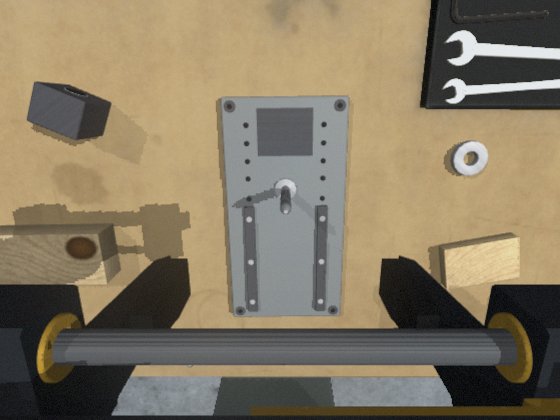

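View pics/w2.png

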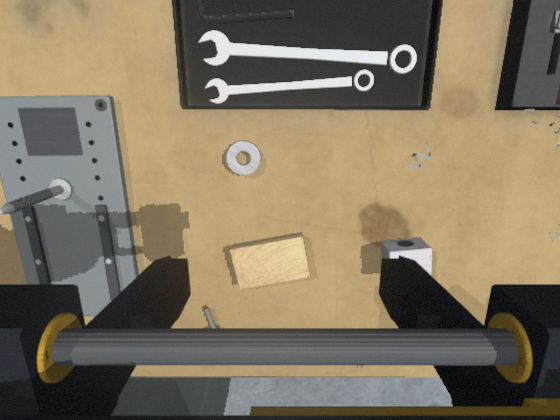

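Run:
```python
import cv2,numpy as np
I=[cv2.imread(f"pics/w{i}.png") for i in range(3)]
def t(i,x,y,w,h,s): 
    return cv2.resize(I[i][y:y+h,x:x+w],None,fx=s,fy=s,interpolation=cv2.INTER_CUBIC)
M=np.zeros((600,800,3),np.uint8)
def put(im,x,y): M[y:y+im.shape[0],x:x+im.shape[1]]=im
put(t(0,270,215,140,80,3),0,0)      # thick  420x240
put(t(0,355,75,90,75,3),425,0)      # tall 270x225
put(t(2,220,225,100,70,3),0,245)    # small 300x210
put(t(1,240,95,90,120,3),305,240)   # pad + stud 270x360
put(t(0,170,165,60,125,3)[:360],580,240) # strap 180x360
cv2.imwrite("pics/m.png",M)
```

```text
(no output)
```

View pics/m.png

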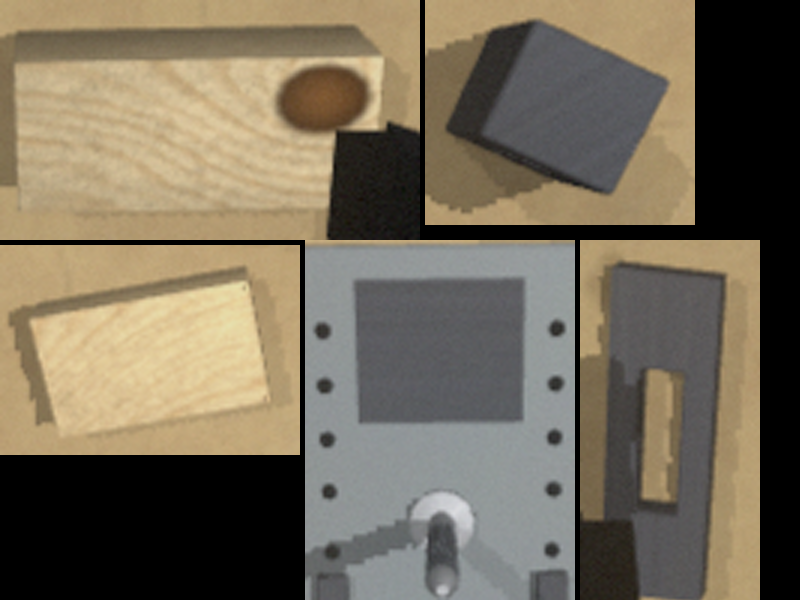

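```bash
cat > m.py <<'E'
from h import *
import pickle
C=[pickle.load(open(f"pics/w{i}.pkl","rb")) for i in range(3)]
I=[cv2.imread(f"pics/w{i}.png",0) for i in range(3)]
def pts(i,z,uv,sub=True):
    p=np.array(uv,np.float32)
    if sub: 
        p2=cv2.cornerSubPix(I[i],p.reshape(-1,1,2).copy(),(3,3),(-1,-1),(3,50,.01)).reshape(-1,2); 
        ok=np.linalg.norm(p2-p,axis=1)<3; p=np.where(ok[:,None],p2,p)
    return ray(C[i],p,z)
def rep(n,P):
    e=np.diff(np.r_[P,P[:1]],axis=0); print(n,P.round(1).tolist(),"c",P.mean(0).round(1),"len",np.linalg.norm(e,axis=1).round(1),"ang",np.arctan2(e[:,1],e[:,0]).round(3))
E
python3 - <<'E'
from m import *
rep("thick",pts(0,38,[(274.7,236.3),(397.3,233.7),(276.7,285.7)]))
rep("tall",pts(0,56,[(393.3,81.7),(436,102.3),(417.3,139.3),(374,120.3)]))
rep("small",pts(2,18,[(230,250),(302.3,237),(310,277.3),(240.7,289)]))
rep("pad",pts(1,12,[(256.3,108.3),(313,107.7),(313,155),(258,156)]))
rep("strap",pts(0,12,[(181.7,172.7),(218,176),(211,284.3)]))
rep("collar",pts(1,18,[(285.7,189)],0)); rep("tip",pts(1,105,[(285,211)],0))
rep("collar2",pts(2,18,[(61,189)],0)); rep("tip2",pts(2,105,[(5,209)],0))
rep("plate",pts(1,12,[(219.5,97.5),(349,97),(340,315),(231,317)]))
for i in (1,2):
    im=cv2.imread(f"pics/w{i}.png"); m=((im.min(2)>150)).astype(np.uint8)
    # washer: bright, near-grey
    m=((im.min(2)>150)&(im.max(2)-im.min(2)<25)).astype(np.uint8)
    for ct in cv2.findContours(m,cv2.RETR_EXTERNAL,2)[0]:
        if cv2.contourArea(ct)>200:
            (x,y),ax,_=cv2.fitEllipse(ct); print("bright",i,x,y,ax,ray(C[i],(x,y),10))
E
```

```text
thick [[533.3, 330.7], [536.9, 191.9], [472.9, 328.3]] c [514.3 283.6] len [138.9 150.7  60.5] ang [-1.545  2.009  0.039]
tall [[697.5, 219.2], [678.9, 173.9], [642.9, 188.7], [661.3, 232.2]] c [670.2 203.5] len [48.9 38.9 47.3 38.4] ang [-1.96   2.752  1.17  -0.348]
small [[509.3, -213.2], [526.4, -300.0], [472.0, -311.7], [456.3, -223.9]] c [ 491.  -262.2] len [88.5 55.6 89.2 54.1] ang [-1.377 -2.929  1.748  0.2  ]
pad [[672.7, 11.3], [673.7, -50.3], [622.4, -51.3], [621.1, 10.6]] c [647.5 -19.9] len [61.6 51.3 61.9 51.6] ang [-1.556 -3.121  1.591  0.014]
strap [[602.2, 434.8], [597.1, 395.5], [456.1, 414.7]] c [551.8 415. ] len [ 39.6 142.3 147.5] ang [-1.7    3.006  0.136]
collar [[583.9, -21.5]] c [583.9 -21.5] len [0.] ang [0.]
tip [[584.2, -20.4]] c [584.2 -20.4] len [0.] ang [0.]
collar2 [[583.3, -23.9]] c [583.3 -23.9] len [0.] ang [0.]
tip2 [[585.5, -26.3]] c [585.5 -26.3] len [0.] ang [0.]
plate [[683.5, 49.9], [686.3, -87.7], [414.2, -93.1], [410.8, 49.1]] c [548.7 -20.4] len [137.7 272.2 142.3 272.7] ang [-1.551e+00 -3.122e+00  1.594e+00  3.000e-03]
bright 1 470.63934326
[... 556 characters left out ...]
ght 2 59.71965408325195 188.84645080566406 (17.90662956237793, 21.297025680541992) [[581.58471497 -17.22046946]]
bright 2 243.11676025390625 157.5922393798828 (32.989810943603516, 33.70196533203125) [[ 618.78162937 -232.44305636]]
bright 2 266.30108642578125 85.54385375976562 (26.980375289916992, 138.22279357910156) [[ 696.11128759 -259.69913937]]
bright 2 363.705810546875 79.93328094482422 (18.996339797973633, 21.174400329589844) [[ 702.1524244  -363.87878023]]
bright 2 403.0853576660156 58.40959930419922 (25.31105613708496, 28.65966033935547) [[ 723.52410015 -403.79958371]]
bright 2 279.3186950683594 51.801753997802734 (39.187625885009766, 179.2418670654297) [[ 729.39278229 -273.6846371 ]]
```

```bash
cat >> h.py <<'E'
def st(msg=""):
    o=robot.observe(); print(msg,"t",round(o['clock'],1),"p",o['position'].round(1),"gap",round(o['finger_gap'],1),"gf",round(o['grasp_force'],1),"F",o['force'].round(1)); return o
def pick(xy,a,z,f,lift=180,hi=120):
    robot.move_ptp((*xy,z+hi),down(a)); robot.servo_line((*xy,z),vel=150); st("at")
    robot.close(f); st("closed"); robot.servo_line((*xy,lift),vel=200); st("lifted")
def place(xy,a,z,hi=180,up=180,slow=20):
    robot.move_ptp((*xy,hi),down(a)); robot.servo_line((*xy,z+slow),vel=150); robot.servo_line((*xy,z),vel=40); st("down")
    robot.open_gripper(); robot.dwell(.1); st("open"); robot.servo_line((*xy,up),vel=250)
E
python3 - <<'E'
from m import *
im=I[1]
for x0,x1 in((238,265),(308,335)):
    roi=im[215:295,x0:x1]; m=(roi<110).astype(np.uint8)
    r,c=np.nonzero(m); rows=np.unique(r)
    L=np.array([(c[r==k].min()+x0-.5,k+215) for k in rows]);Rr=np.array([(c[r==k].max()+x0+.5,k+215) for k in rows])
    for E_ in (L,Rr):
        for z in(12,18):
            P=ray(C[1],E_,z); s=np.polyfit(P[:,0]-494,P[:,1],1); print(x0,z,s.round(3))
robot.open_gripper()
pick((504,260.5),.03,37,30)
E
```

```text
238 12 [-0.    30.199]
238 18 [-0.    29.459]
238 12 [ 0.015 14.688]
238 18 [ 0.015 14.138]
308 12 [ 1.0000e-03 -5.5918e+01]
308 18 [ 1.0000e-03 -5.5363e+01]
308 12 [ 1.7000e-02 -7.1585e+01]
308 18 [ 1.7000e-02 -7.0838e+01]
at t 8.1 p [504.9 260.8  37.9] gap 88.4 gf 0.0 F [ 0.9 -0.4  0.2]
closed t 9.4 p [504.  260.5  37. ] gap 0.4 gf 0.0 F [-0.3  0.5  0.2]
lifted t 10.3 p [503.1 260.1 178.7] gap 0.7 gf 0.0 F [-0.5 -1.1 -1.1]
```

Run:
```python
from h import *
im=robot.capture("wrist"); cv2.imwrite("pics/w3.png",im)
import pickle; pickle.dump(robot.camera_info("wrist"),open("pics/w3.pkl","wb"))
s=robot.capture("scene")
cv2.imwrite("pics/s3.png",np.hstack([cv2.resize(im,(400,300)),cv2.resize(s[100:310,120:400],(400,300))]))
```

```text
(no output)
```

View pics/s3.png

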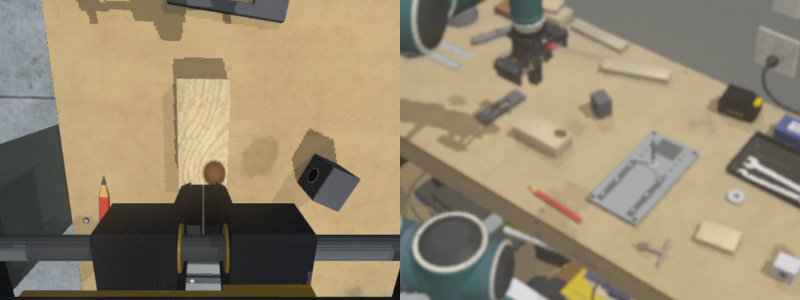

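Run:
```python
from h import *
import pickle
c=pickle.load(open("pics/w3.pkl","rb"))
for P in [(504,260,38),(504,260,160),(472,260,38),(504,190,38),(504,330,38)]:
    q=c['R']@P+c['t']; print(P,(c['fx']*q[0]/q[2]+c['cx'])*400/560,(c['fy']*q[1]/q[2]+c['cy'])*300/420)
for n,u in (("knot end L",(183,187)),("far end L",(175,80)),("far end R",(230,80)),):
    print(n,ray(c,(u[0]*1.4,u[1]*1.4),38))
st()
```

```text
(504, 260, 38) 203.67102829971182 138.03571203530083
(504, 260, 160) 203.40333051185053 177.11854394880658
(472, 260, 38) 177.6814318605733 137.21451285125136
(504, 190, 38) 201.95317872279693 189.72708650636065
(504, 330, 38) 205.6362785789502 78.8998659876474
knot end L [[479.06911302 193.09276041]]
far end L [[468.81074123 327.67217786]]
far end R [[532.03526311 329.66926522]]
 t 10.4 p [502.7 259.9 177.8] gap 0.6 gf 0.0 F [-0.8 -1.2  0.4]
```

Run:
```python
from h import *
c=robot.camera_info("scene")
for P in [(504,260,153),(504,260,178),(504,260,38),(504,260,0)]:
    q=c['R']@P+c['t']; print(P,c['fx']*q[0]/q[2]+c['cx'],c['fy']*q[1]/q[2]+c['cy'])
robot.open_gripper(); robot.servo_line((504,260.5,37)); robot.dwell(.2); st()
im=robot.capture("wrist"); s=robot.capture("scene")
cv2.imwrite("pics/s4.png",np.hstack([cv2.resize(im,(400,300)),cv2.resize(s[100:310,120:400],(400,300))]))
```

```text
(504, 260, 153) 215.74266420758175 166.66865592098935
(504, 260, 178) 214.99402805319244 161.09726392532423
(504, 260, 38) 218.99957740859162 190.90678552813387
(504, 260, 0) 220.0128986555708 198.44797873842225
 t 13.0 p [504.9 260.9  38.2] gap 88.2 gf 0.0 F [ 0.5 -0.   0.7]
```

View pics/s4.png

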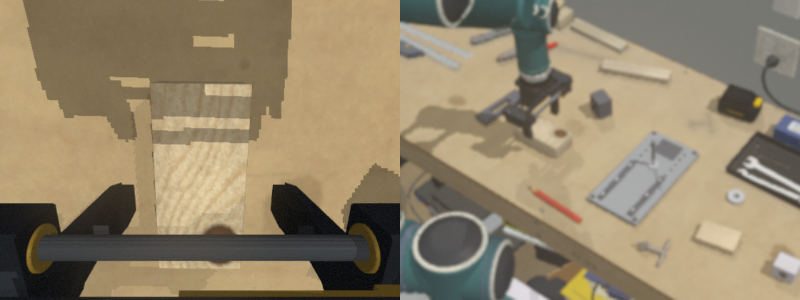

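The fingertips appear higher than the stated overhang suggests: the wrist view puts them at about TCP −15 mm. I'll probe lower, watching the force.

Run:
```python
from h import *
for z in (30,25,20,15,10):
    robot.servo_line((504,260.5,z),vel=60); o=st(str(z))
    if abs(o['force'][2])>6: break
robot.close(15); robot.dwell(.2); st("c")
```

```text
30 t 13.4 p [503.3 260.2  29.2] gap 88.0 gf 0.0 F [-0.2 -0.3  0.5]
25 t 13.6 p [503.6 260.3  24.4] gap 88.1 gf 0.0 F [-0.2 -0.1  0.1]
20 t 13.9 p [503.6 260.3  19.5] gap 88.2 gf 0.0 F [ 0.6 -0.8  0. ]
15 t 14.1 p [503.6 260.3  14.5] gap 88.0 gf 0.0 F [-1.4  0.   0.7]
10 t 14.4 p [503.6 260.3   9.5] gap 87.7 gf 0.0 F [-0.2  0.1 -0.4]
c t 15.1 p [504.  260.5  10.1] gap 64.3 gf 15.0 F [0.  0.1 1.7]
```

Run:
```python
from h import *
robot.open_gripper(); robot.servo_line((504,260.5,-6),vel=80)
z=-6
while z>-32:
    z-=1.5; robot.servo_line((504,260.5,z),vel=25); o=robot.observe()
    if o['force'][2]>4: break
st(f"contact cmd {z}")
robot.servo_line((504,260.5,z+8),vel=80); st()
```

```text
contact cmd -15.0 t 17.4 p [504.1 260.5 -13.6] gap 87.9 gf 5.4 F [-4.1 -2.1 10.4]
 t 17.7 p [504.7 260.8  -6.3] gap 88.2 gf 0.0 F [-0.3  0.1 -0.6]
```

Run:
```python
from h import *
X=-np.pi/2+.01
robot.servo_line((504,260.5,-2),vel=80)
robot.close(40); st("thick"); robot.servo_line((504,260.5,130),vel=250)
place((494,-21),X,10.7,hi=130,up=125)
pick((491,-262.2),.196,-12,40,lift=130,hi=70)
st("small")
```

```text
thick t 18.4 p [503.9 260.4  -2.2] gap 63.4 gf 40.0 F [-0.3 -0.6 -0. ]
down t 21.6 p [493.8 -21.   10.5] gap 63.8 gf 40.0 F [-0.1 -0.1 -1.3]
open t 22.3 p [494.1 -21.   10.8] gap 88.3 gf 0.0 F [-0.2 -0.2 -0.1]
at t 25.4 p [ 491.1 -262.   -12.2] gap 88.2 gf 0.0 F [-0.2 -0.7  1.5]
closed t 26.0 p [ 491.1 -262.3  -11.9] gap 54.7 gf 40.0 F [ 0.3 -0.8  1. ]
lifted t 26.9 p [ 490.1 -261.7  128.8] gap 54.8 gf 40.0 F [ 0.2  0.1 -0.9]
small t 26.9 p [ 490.1 -261.7  128.8] gap 54.8 gf 40.0 F [ 0.2  0.1 -0.9]
```

Both grips are good. Before placing the small offcut, I'll look from above to check the thick one is seated.

Run:
```python
from h import *
import pickle
robot.move_ptp((600,-190,250),down(-np.pi/2)); robot.dwell(.2)
c=robot.camera_info("wrist"); im=robot.capture("wrist"); cv2.imwrite("pics/w5.png",im); pickle.dump(c,open("pics/w5.pkl","wb")); st()
```

```text
t 28.8 p [ 599.8 -190.1  249.8] gap 54.3 gf 40.0 F [-0.3  0.1 -0.5]
```

View pics/w5.png

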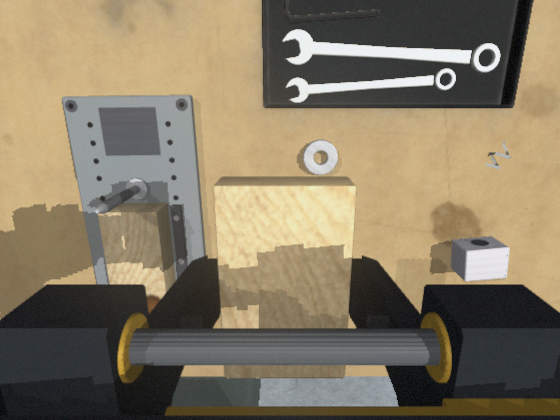

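Run:
```python
from h import *
import pickle
c=pickle.load(open("pics/w5.pkl","rb"))
print(ray(c,[(104,214),(172,213)],50),"collar",ray(c,[(137,188)],18))
print("tip",ray(c,[(91,209)],105))
print("rail R inner/outer",ray(c,[(176,230),(185,230)],18),"held",ray(c,[(216,186),(355,186)],280))
place((494,-21),-np.pi/2+.01,39,hi=130,up=130)
pick((670.2,203.5),-1.97,6,60,lift=130,hi=90)
```

```text
[[563.29191569   2.21618458]
 [564.48320144 -70.79488126]] collar [[584.36202518 -22.95943941]]
tip [[585.39844558 -16.24022497]]
rail R inner/outer [[533.37262367 -62.91660557]
 [533.38163028 -73.57978747]] held [[ 647.05371227 -164.94474952]
 [ 647.10856592 -217.33389937]]
down t 31.0 p [493.9 -20.9  38.8] gap 54.2 gf 40.0 F [-0.4  0.6  0.4]
open t 31.8 p [494. -21.  39.] gap 88.1 gf 0.0 F [-0.9 -0.8  0.2]
at t 34.2 p [670.9 203.3   7. ] gap 88.0 gf 0.0 F [ 0.1 -0.8  0.1]
closed t 34.8 p [670.3 203.6   6.3] gap 49.7 gf 60.0 F [-0.1 -0.4  1.7]
lifted t 35.6 p [668.7 203.1 127.9] gap 49.5 gf 60.0 F [-1.   0.6 -5.6]
```

Run:
```python
from h import *
import pickle
place((648,-20),-np.pi/2+.01,18.7,hi=130,up=130)
robot.move_ptp((600,60,270),down(-np.pi/2)); robot.dwell(.2)
c=robot.camera_info("wrist"); im=robot.capture("wrist"); cv2.imwrite("pics/w6.png",im); pickle.dump(c,open("pics/w6.pkl","wb"))
cv2.imwrite("pics/w6c.png",cv2.resize(im[90:290,270:470],None,fx=3,fy=3,interpolation=2)); st()
```

```text
down t 37.9 p [647.8 -20.1  18.4] gap 49.3 gf 60.0 F [ 0.2  0.1 -4.1]
open t 38.7 p [648.  -20.   18.7] gap 87.9 gf 0.0 F [ 0.6 -0.3  0.3]
 t 40.3 p [599.3  59.1 267.3] gap 88.2 gf 0.0 F [-0.3 -1.  -0.1]
```

View pics/w6c.png

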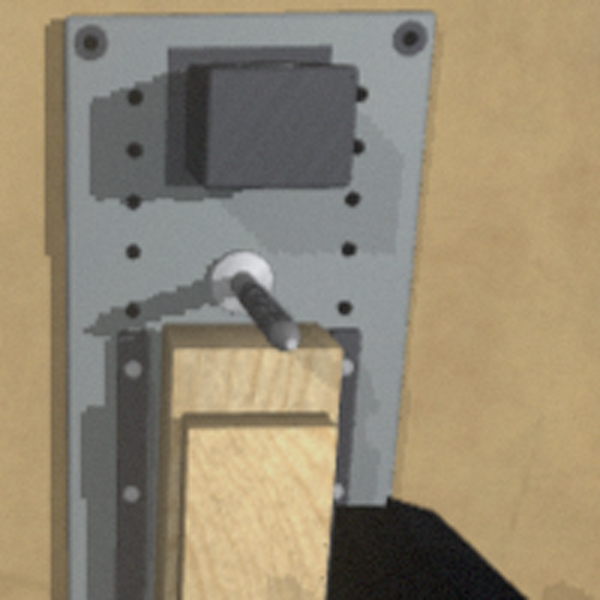

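Run:
```python
from h import *
import pickle
c=pickle.load(open("pics/w6.pkl","rb"))
f=lambda *p:np.array(p)/3+[269.7,89.7]
print("tall",ray(c,f((208,64),(358,66),(353,187),(207,188)),68).mean(0))
print("thick edge",ray(c,f((170,346),(343,346)),50),"small",ray(c,f((187,428),(336,425)),68))
print("collar",ray(c,f((242,282)),18),"tip",ray(c,f((289,345)),105),"pad TL,TR",ray(c,f((167,47),(331,46)),12))
pick((529,424.7),-1.706,-12,60,lift=130,hi=70)
```

```text
tall [648.01403053 -21.17545524]
thick edge [[566.91260606  10.90267616]
 [566.89763918 -53.53465985]] small [[541.14631755   5.89174548]
 [542.28636829 -48.16982395]]
collar [[583.98052877 -20.76675827]] tip [[583.31494075 -19.90243921]] pad TL,TR [[673.06832478  11.45227928]
 [673.45199283 -50.29976261]]
at t 42.5 p [529.5 424.2 -12.1] gap 88.1 gf 0.0 F [-0.1  0.3  0.1]
closed t 43.2 p [529.1 425.1 -11.9] gap 41.4 gf 60.0 F [ 0.1  2.5 -0. ]
lifted t 44.1 p [527.9 423.7 128.2] gap 41.5 gf 60.0 F [-0.6 -0.3 -3.9]
```

Run:
```python
from h import *
p=(589,-20.6); a=-np.pi/2+.01
robot.move_ptp((*p,130),down(a)); robot.dwell(.2); f0=robot.observe()['force']
robot.servo_line((*p,98),vel=120)
for z in (92,88,84,80,75,70,65,60,56.6):
    robot.servo_line((*p,z),vel=60); o=robot.observe(); d=o['force']-f0
    print(z,d.round(1))
    if np.abs(d).max()>8: break
else:
    robot.open_gripper(); robot.dwell(.1); st("open"); robot.servo_line((*p,130),vel=250)
```

```text
92 [0.9 0.  0.4]
88 [ 1.2  0.6 -0.5]
84 [ 1.3 -0.2 -0.3]
80 [ 0.8  0.9 -0.2]
75 [ 0.8  0.9 -1.3]
70 [ 0.9  1.1 -0.8]
65 [ 0.4 -0.1 -0.8]
60 [-0.2 -0.6  0.1]
56.6 [ 0.3  0.2 -0.9]
open t 49.5 p [589.  -20.6  56.6] gap 88.4 gf 0.0 F [-1.1 -0.  -0.4]
```

Run:
```python
from h import *
import pickle
w=(618.9,-232.2); X=-np.pi/2
robot.move_ptp((600,-60,270),down(X)); robot.dwell(.2)
c=robot.camera_info("wrist"); im=robot.capture("wrist"); cv2.imwrite("pics/w7.png",im); pickle.dump(c,open("pics/w7.pkl","wb"))
robot.move_ptp((*w,50),down(X+.6)); robot.servo_line((*w,-12.3),vel=120); robot.close(10); st("c1"); robot.open_gripper()
robot.servo_line((*w,30),vel=150); robot.move_ptp((*w,30),down(X-.6)); robot.servo_line((*w,-12.3),vel=120); robot.close(40); st("c2")
robot.servo_line((*w,130),vel=200); st("up")
```

```text
c1 t 53.4 p [ 618.8 -232.2  -12.3] gap 39.9 gf 10.0 F [-1.   0.1  0.6]
c2 t 57.1 p [ 618.9 -232.2  -12.3] gap 38.4 gf 40.0 F [0.5 0.4 0.2]
up t 57.9 p [ 617.9 -231.8  128.6] gap 38.1 gf 40.0 F [ 0.2  0.5 -1.6]
```

View pics/w7.png

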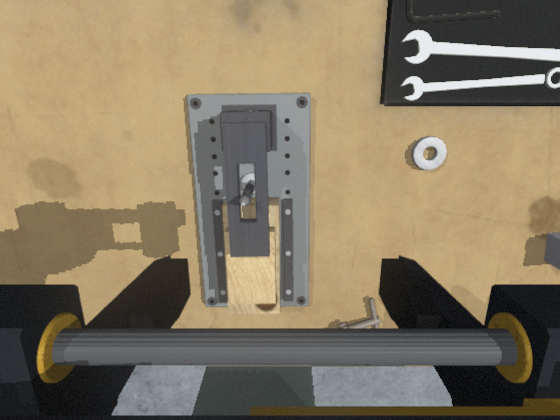

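```bash
cat > wd.py <<'E'
from h import *
import sys
p=(float(sys.argv[1]),float(sys.argv[2])); a=-np.pi/2
robot.move_ptp((*p,130),down(a)); robot.dwell(.2); f0=robot.observe()['force']
robot.servo_line((*p,96),vel=120)
for z in (93,91,89,87,84,81,78,75,72,70,68.5):
    robot.servo_line((*p,z),vel=40); o=robot.observe(); d=o['force']-f0; print(z,d.round(1))
    if np.abs(d).max()>7: break
st()
E
python3 wd.py 583.9 -20.4
```

```text
93 [-0.9 -0.3  0.1]
91 [-1.3  0.3  0.4]
89 [-0.5  1.3  0.8]
87 [-0.7 -0.  -0.5]
84 [-1.2  0.5 -0.7]
81 [-0.8  0.2  0.5]
78 [-0.5  0.5  0.2]
75 [-1.1  0.9  0.8]
72 [-0.2 -0.2  0.4]
70 [-1.8  0.1 -0. ]
68.5 [-0.8  0.4 -0.4]
 t 62.2 p [583.8 -20.4  68.4] gap 38.3 gf 40.0 F [ 0.2  0.  -1.1]
```

Run:
```python
from h import *
import pickle
robot.open_gripper(); robot.dwell(.1); robot.servo_line((583.9,-20.4,150),vel=200)
robot.move_ptp((620,-20,260),down(-np.pi/2)); robot.dwell(.2)
c=robot.camera_info("wrist"); im=robot.capture("wrist"); s=robot.capture("scene"); pickle.dump(c,open("pics/w8.pkl","wb"))
cv2.imwrite("pics/w8.png",np.hstack([cv2.resize(im[80:330,180:380],(400,500),interpolation=2),cv2.resize(s[150:275,230:330],(400,500),interpolation=2)])); st()
```

```text
t 64.5 p [618.8 -19.9 257.8] gap 88.2 gf 0.0 F [ 0.  -0.1 -0.3]
```

View pics/w8.png

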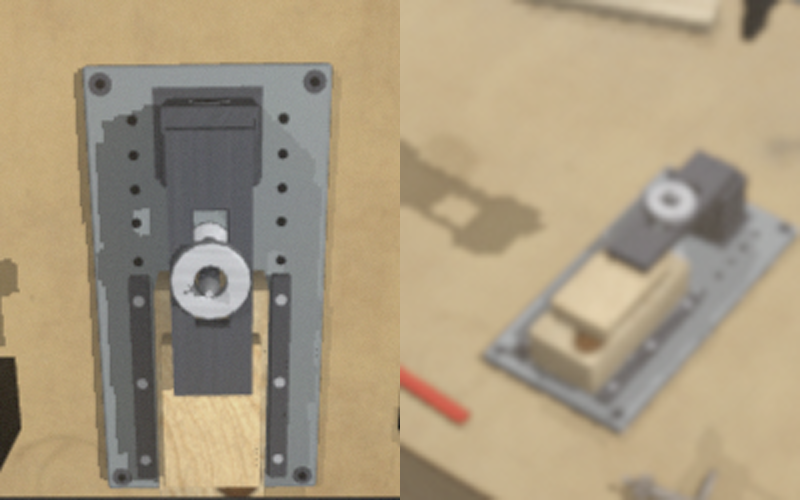

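Run:
```python
from h import *
import pickle
c=pickle.load(open("pics/w8.pkl","rb"))
for z in (88,90,98):
    P=ray(c,np.array([(210,281),(171,281),(250,281)])/2+[180,80],z); print(z,P[0].round(1),"dia",np.linalg.norm(P[2]-P[1]).round(1))
print(ray(c,np.array([[166,129],[259,129],[173,394],[252,394]])/2+[180,80],80).round(1))
robot.close_job()
st()
```

```text
88 [584.1 -21.6] dia 39.0
90 [584.8 -21.6] dia 38.8
98 [587.5 -21.5] dia 37.8
[[ 6.573e+02 -6.000e-01]
 [ 6.574e+02 -4.460e+01]
 [ 5.177e+02 -2.000e+00]
 [ 5.177e+02 -4.410e+01]]
the job is handed in; nothing more can be done
the job is handed in; nothing more can be done
```

The set-up is complete and handed in after about 65 s of the 136 s. In the last pictures the offcuts and dark block are in place, the strap bridges over the stud, and the washer lies flat round it, within about 1 mm. The gripper never went near the aluminium block, pencil or chuck key. No verdict was printed at hand-in.

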